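# Lock the dividing fixture with its index pin

## Task

Take the index pin (the one with the flat, rectangular head) out of the wooden rest and lock the glass-cutting fixture with it: lower it foot first into the fixture's collar, feel gently over the floor inside for the hidden blind hole, keeping hold of the pin until it drops in, then leave it fully home, upright and released. Press no harder than about two kilograms' weight (20 N) on the fixture, and leave the other pin and all the loose glassware where they are.

Things in the scene. Friction and masses are not known exactly. Their poses are not given: they have to be found in the camera images.
- pin_center (a point): Index pin, plain steel, 110 mm tall, 0.18 kg, upright in a hole of the rest, foot 10 mm above the table: round shank 14 mm across and 70 mm long with a 1.5 mm chamfer at its flat foot, topped by a rectangular head 26 mm (its x) by 16 mm (its y) by 40 mm tall. This point is on its axis, half-way up, 55 mm above the foot; z up along the pin.
- pin_grip (a point): The centre of the index pin's rectangular head, 90 mm above the foot and 20 mm below the top: the place to grip it, across the 16 mm width (along its y). Same axes as pin_center.
- spare_center (a point): The other pin, to be left in the rest: the same 14 mm steel shank but a round knob 24 mm across on top; 77 mm tall in all. The point is on its axis 38 mm above its foot. Which of the two holes holds which pin varies.
- rest: Fixed wooden pin rest, 60 mm (x) by 180 mm (y) by 35 mm high, with two loose holes 18 mm in diameter and 25 mm deep at y = +55 and -55 mm. The origin is the centre of its underside, on the table.
- fixture: Fixed grey steel dividing fixture, a block 260 mm (x from -55 to +205 mm) by 150 mm (y) by 50 mm high. Its origin is on the axis of its collar, at table height; z up. A turntable 124 mm across, centred at x = +135 mm, carries an amber glass vase 76 mm wide whose top is 148 mm above the table (all part of the fixture).
- collar (a point): The centre of the mouth of the fixture's upright round steel collar, 62 mm above the table: bore 36 mm in diameter, 52 mm across outside, standing 12 mm above the block. The bore goes 30 mm down to a level floor.
- collar_floor (a point): The middle of the level, rigid, blackened floor inside the collar, on the collar's axis, 32 mm above the table. The blind hole in it is 15.5 mm across, 20 mm deep (bottom 12 mm above the table), with a 1 mm chamfer. Its axis lies 3 to 6 mm from this point in an unknown direction, not measured: feel for it. It does not shift. Fully home, the pin's foot stands on its bottom.
- tumbler_mid (a point): Loose amber glass tumbler, 60 mm across, 85 mm tall; the point is half-way up its axis.
- bowl_mid (a point): Loose amber glass bowl, 120 mm across, 50 mm tall; the point is half-way up its axis.
- vase_a_mid (a point): Loose amber glass vase, 90 mm across, 150 mm tall; the point is half-way up its axis.
- vase_b_mid (a point): Loose green glass vase, 100 mm across, 150 mm tall; the point is half-way up its axis.
- vase_c_mid (a point): Loose straight amber glass vase, 84 mm across, 190 mm tall; the point is half-way up its axis.
Not all that is in view belongs to the job. Leave any yellow look-alike of the part that bears pin_center alone.

How it is judged:
By the outcome, as a careful person would: the job done as asked, in the order asked, and still so for the second after the job is handed in, with the robot touching nothing.
It also fails if it takes over 64 s, if anything falls off the work surface, if the arm or the gripper's body presses on something with over 40 N, if the wrist force passes 120 N, or if a joint passes its speed limit or range.

## Robot

A 7-joint arm with a two-finger parallel gripper is mounted at the origin on the work surface. World frame = base frame: x ahead of the robot, y to its left, z up, the work surface at z = 0. Lengths are in m, angles in rad, forces in N, time in s.
With the tool pointing down it reaches from about 0.4 to 0.85 m from the base axis. Payload 10.4 kg.
Tool frame: the origin (TCP) lies midway between the tips of the shut fingers; the grasp point (between the pads) lies 19 mm behind it; z points along the fingers, y is the direction in which the jaws open and shut (so a half turn about z gives the same grasp; the last joint's range is limited). The gripper opens to 85 mm and grips with 20 to 120 N. Pads are 22 mm wide; open, the fingers measure 114 mm over their backs; the gripper's body (76 mm by 85 mm) begins 54 mm behind the grasp point. The pads swing forward as they close: fully open they stand 13 mm farther back than shut.
Start: joints at [1.156, 0.332, -0.065, 1.46, 0.022, 1.35, -0.088], TCP at [0.239, -0.578, 0.231] pointing down, gripper open.
Joint ranges: [-2.6, 2.6], [-0.5, 2.12], [-1.47, 1.34], [0.16, 2.42], [-1.27, 4.41], [0.06, 2.06], [-2.6, 2.6]. Speed limits (rad/s): [2.22, 2.22, 2.79, 2.79, 3.14, 3.14, 3.14].

## Interface

Orientations are given as a unit quaternion [x, y, z, w].
In Python, from workcell import manip, viewer gives the robot as it stands.
- The arm moves only by the tool move_arm, never from a script. Its argument "deltas" is a list of rows, each a list of 7 numbers: the shift along the tool's x, y, z in m, then the turn, a rotation vector about the tool's x, y, z in degrees, then the opening, from -1 (shut) to 1 (fully open). In form: [[dx, dy, dz, wx, wy, wz, gripper], ...]. A call has 1 to 10 rows; each row shifts and turns the commanded pose from where the row before left it, along the tool's axes as they then stand; what a row does not reach is not made up. A row lasts 1/8 s, in which the tool goes at most 62.5 mm and 10.7 degrees, less where a joint would pass 70% of its speed; a pose out of reach is approached as far as the arm can. A call with a gripper value outside its range is refused whole. The fingers move at their own pace and stop on an object; "force" is the grip in N (left out, the last holds). Time passes only in rows, so rows that do not move let the fingers close. It gives the time, the measured TCP pose, the force and the opening at its end, in the units of the state.
- manip.get_obs(): the state, without advancing time (a new reading comes with each control period).
- viewer.camera(name): name is "scene" or "top"; returns (picture, depth): 420x560x3 uint8, red, green, blue; 420x560 float32, m along the optical axis (not along the pixel's ray), 0 where there is no reading.
- viewer.calibration(name): a dict with "fx", "fy", "cx", "cy" (pixels), "R" (3x3) and "t" (3): a world point X has camera coordinates R X + t. Camera axes: x right, y down, z forward; pixel columns grow to the right and rows downward; lengths in m; the calibration is good to about 2 mm. A picture is of the moment at which its call begins. calibration takes no time and is no camera call.
- manip.hand_in(): hands the job in, once; it reports no verdict.
The state is a dict: "clock": time; "joint_pos": joint angles; "joint_velocities": joint speeds; "tau": joint torques, N m; "position": TCP position; "ee_rot": TCP orientation; "ft_force": force on the tool from outside, world axes, zero at the start; "torque": the same for the moment, N m; "grip_width": opening from 0.0 (shut) to 1.0 (fully open).
Only numpy, scipy, OpenCV 4.12 (cv2) and the standard library are available. Lean on these libraries where they do the work, as an engineer would, in place of code of your own. Each camera call takes 0.05 s, during which the arm holds its last target.

## Working session

There is one attempt and no reset: what is moved stays moved. The work goes in short steps, Python scripts to look and compute and a tool call to move; the robot and the scene stay as the last step left them, time stands still between calls to the robot, and variables do not carry over. Pictures are saved under pics/ and viewed, and the job is handed in when it is done.

Besides the shell and the picture viewer there is one more tool, called in YAML: its name, and indented under it one key for each argument. move_arm: Moves the arm, as the interface text tells. Its arguments: {"type":"object","properties":{"deltas":{"type":"array"},"force":{"type":"number"}},"required":["deltas"]}

```bash
mkdir -p pics; ls
python3 - <<'E'
from workcell import manip, viewer
import cv2,numpy as np
print(manip.get_obs())
for n in("scene","top"):
    p,d=viewer.camera(n); np.savez(f"pics/{n}0.npz",p=p,d=d)
    cv2.imwrite(f"pics/{n}0.png",p[:,:,::-1]); print(n,viewer.calibration(n))
E
```

```text
pics
{'clock': 0.0, 'joint_pos': array([ 1.15640398,  0.33284428, -0.06471283,  1.46093103,  0.02158721,
        1.34986747, -0.08849081]), 'joint_velocities': array([-0.00051397, -0.00138595,  0.00037433,  0.00043281, -0.00067053,
       -0.00090294, -0.00075139]), 'tau': array([-1.69085688e-04, -6.25456166e+01,  4.92401782e-02, -3.91603410e+01,
        1.61472335e-02,  9.92636138e-03,  2.96933899e-05]), 'position': array([ 0.23852312, -0.57730555,  0.23053809]), 'ee_rot': array([ 9.80869579e-01,  1.94664864e-01, -1.54046035e-04, -6.59861237e-04]), 'ft_force': array([-0.2270467 ,  0.09472932,  0.02152955]), 'torque': array([ 0.01638799, -0.01015814, -0.00994244]), 'grip_width': 0.9989401065018548}
scene {'fx': 415.80310341228557, 'fy': 415.80310341228557, 'cx': 281.84701958941696, 'cy': 212.6051304318521, 'R': array([[-0.53047341,  0.84762521, -0.01137816],
       [ 0.50874761,  0.30759824, -0.80408905],
       [-0.67806625, -0.43233647, -0.59439999]]), 't': array([ 0.3231364 , -0.22894308,  1.49003396])}
top {'fx': 425.3031460682675, 'fy': 425.3031460682675, 'cx': 277.79910244639854, 'cy': 210.1898805854872, 'R': array([[ 0.02306401, -0.99972775, -0.00353212],
       [-0.99392016, -0.02254926, -0.10776945],
       [ 0.10766046,  0.00599624, -0.99416964]]), 't': array([-0.02830384,  0.58675835,  1.06892172])}
```

View pics/scene0.png

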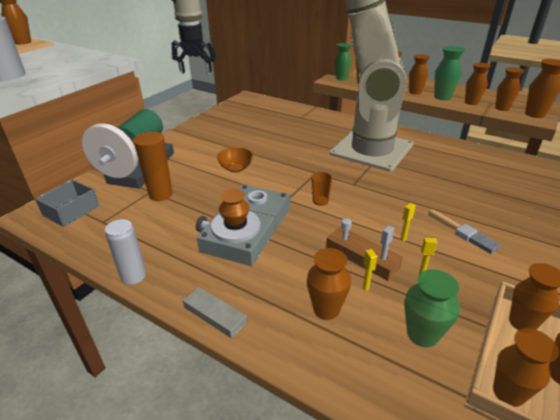

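View pics/top0.png

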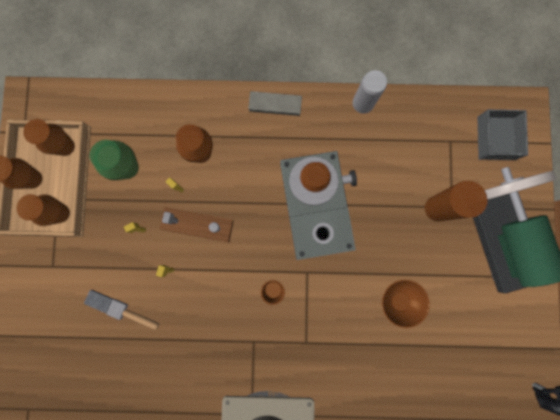

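The rest is at about (196,225) in the top view. The index pin is probably the left one at (168,217) and the spare knob is at (214,227). The collar is at (323,233), and there are three yellow look-alikes. I'll enlarge both areas.

Run:
```python
import cv2,numpy as np
a=np.load("pics/top0.npz")["p"][:,:,::-1]; s=np.load("pics/scene0.npz")["p"][:,:,::-1]
def c(im,x,y,w,h): return cv2.resize(im[y:y+h,x:x+w],(w*8,h*8),interpolation=cv2.INTER_CUBIC)
cv2.imwrite("pics/c1.png",c(a,150,195,95,55))
cv2.imwrite("pics/c2.png",c(a,275,200,90,65))
cv2.imwrite("pics/c3.png",c(s,320,200,95,75))
```

```text
(no output)
```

View pics/c1.png

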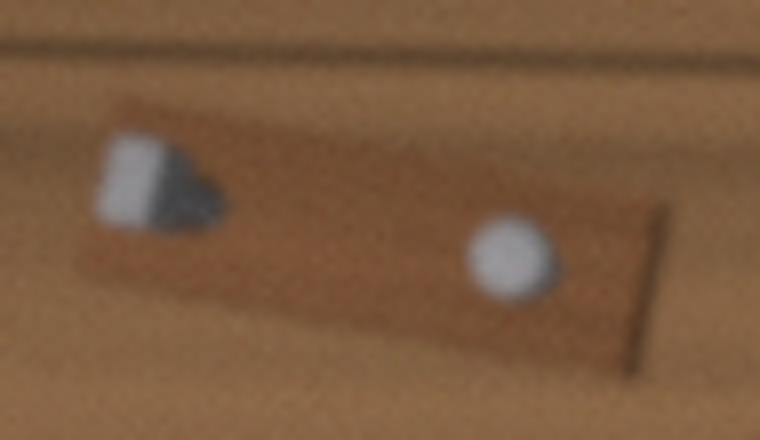

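View pics/c2.png

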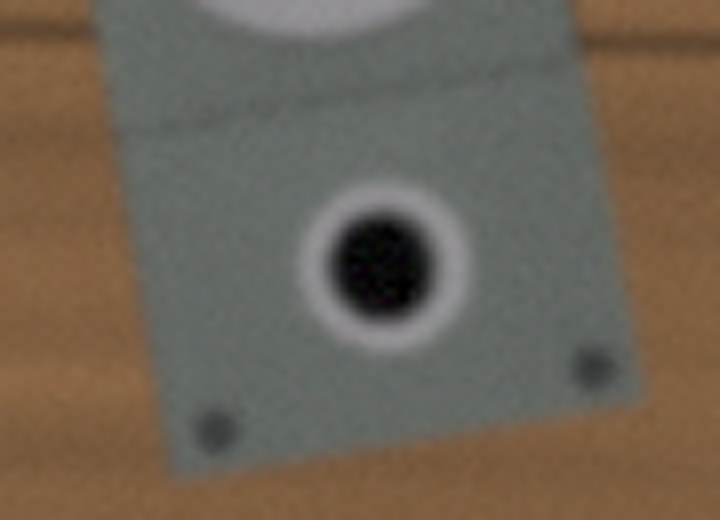

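View pics/c3.png

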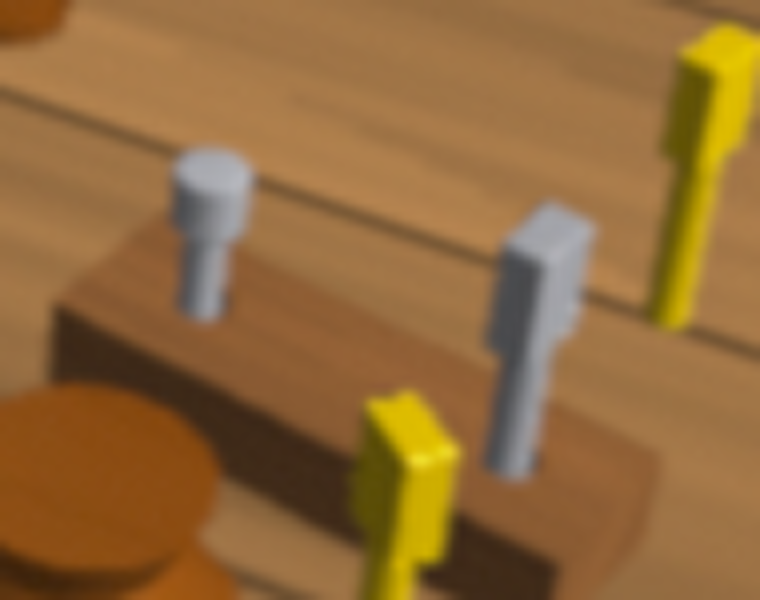

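Confirmed: the index pin is at the left hole. Its top-face centre in the top view is about (166.1,217.2), and the collar ring centre is about (322.8,232.8).

```bash
cat > h.py <<'E'
import numpy as np
from workcell import manip, viewer
from scipy.spatial.transform import Rotation as Ro
def ray(n,u,v,z):
    c=viewer.calibration(n);R=c["R"];t=c["t"]
    d=R.T@np.array([(u-c["cx"])/c["fx"],(v-c["cy"])/c["fy"],1]);o=-R.T@t
    return o+d*(z-o[2])/d[2]
def proj(n,X):
    c=viewer.calibration(n);p=c["R"]@np.array(X)+c["t"]
    return p[0]/p[2]*c["fx"]+c["cx"],p[1]/p[2]*c["fy"]+c["cy"],p[2]
E
python3 - <<'E'
from h import *
np.set_printoptions(precision=4,suppress=True)
f=lambda x0,y0:(lambda x,y:(x0+(x+.5)/8-.5,y0+(y+.5)/8-.5))
t=f(150,195);c=f(275,200);s=f(320,200)
P=[ray("top",*t(*q),.12) for q in [(113,133),(167,140),(152,228),(97,222)]]
print(np.array(P),np.mean(P,0)); P=np.array(P)
print("edges",[np.linalg.norm(P[i]-P[(i+1)%4]) for i in range(4)])
d=P[0]+P[1]-P[2]-P[3];print("long ax deg",np.degrees(np.arctan2(d[1],d[0])))
P=[ray("scene",*s(*q),.12) for q in [(552,202),(594,230),(542,266),(500,240)]];P=np.array(P)
print("scene",P,P.mean(0))
print("spare",ray("top",*t(511,258),.087),ray("scene",*s(212,170),.087))
a=ray("top",*t(113,100),.035);b=ray("top",*t(660,205),.035);e=ray("top",*t(630,375),.035);g=ray("top",*t(78,278),.035)
print("rest",a,b,e,g,(a+b+e+g)/4,[np.linalg.norm(x) for x in(a-b,b-e)],np.degrees(np.arctan2(*(a-b)[:2][::-1])))
print("collar",ray("top",*c(386,266),.062),"edges",ray("top",*c(298,266),.062),ray("top",*c(473,266),.062), "bore", ray("top",*c(381,266),.055))
q=[ray("top",*c(*x),.05) for x in[(175,478),(645,400),(95,0)]];print("fix",q)
a=np.load("pics/top0.npz");print("depths",[ [round(float(a['d'][int(round(v)),int(round(u))]),3), proj("top",X)] for (u,v),X in [((166,217),ray("top",166,217,.12)),((313,233),ray("top",313,233,.062))]])
o=manip.get_obs();print(Ro.from_quat(o["ee_rot"]).as_matrix())
E
python3 - <<'E'
import cv2,numpy as np
s=np.load("pics/scene0.npz")["p"][:,:,::-1]
cv2.imwrite("pics/c4.png",cv2.resize(s[170:220,225:305],(640,400),interpolation=cv2.INTER_CUBIC))
E
```

```text
[[0.5691 0.2561 0.12  ]
 [0.5674 0.2399 0.12  ]
 [0.5411 0.2431 0.12  ]
 [0.5425 0.2595 0.12  ]] [0.555  0.2496 0.12  ]
edges [np.float64(0.016275910291715188), np.float64(0.026509332504108345), np.float64(0.01648168288705795), np.float64(0.02685206194432378)]
long ax deg -6.999727448213537
scene [[0.5449 0.2468 0.12  ]
 [0.5509 0.2613 0.12  ]
 [0.5736 0.2546 0.12  ]
 [0.5687 0.2405 0.12  ]] [0.5595 0.2508 0.12  ]
spare [0.5368 0.1414 0.087 ] [0.5406 0.1424 0.087 ]
rest [0.5883 0.2801 0.035 ] [0.5583 0.1022 0.035 ] [0.5036 0.1099 0.035 ] [0.5306 0.2884 0.035 ] [0.5452 0.1952 0.035 ] [np.float64(0.18041901184820322), np.float64(0.05532059023135408)] 80.431760798072
collar [ 0.5296 -0.1289  0.062 ] edges [ 0.529  -0.1014  0.062 ] [ 0.5303 -0.1561  0.062 ] bore [ 0.53  -0.128  0.055]
fix [array([ 0.4622, -0.0647,  0.05  ]), array([ 0.49  , -0.2121,  0.05  ]), array([ 0.613 , -0.0364,  0.05  ])]
depths [[0.0, (np.float64(166.0000000000001), np.float64(217.00000000000003), np.float64(1.0109122971660511))], [1.066, (np.float64(313.0), np.float64(233.0), np.float64(1.063566856647418))]]
[[ 0.9242  0.3819 -0.0005]
 [ 0.3819 -0.9242  0.0011]
 [-0.     -0.0012 -1.    ]]
```

View pics/c4.png

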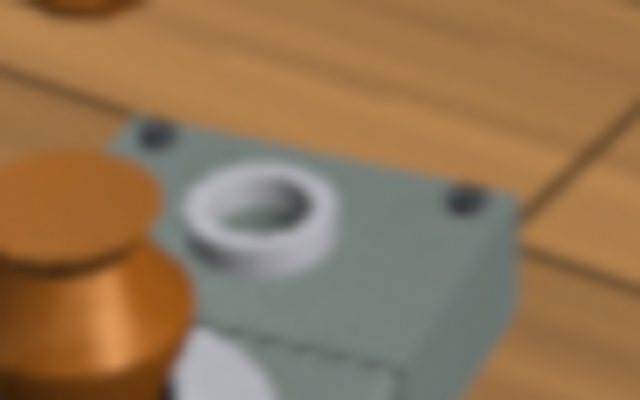

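```bash
cat >> h.py <<'E'
def todo(target,yaw=None,o=None):
    o=o or manip.get_obs();R=Ro.from_quat(o["ee_rot"]).as_matrix()
    d=R.T@(np.array(target)-o["position"]);y=np.degrees(np.arctan2(R[1,0],R[0,0]))
    print("pos",o["position"].round(4),"yaw",round(y,2),"tilt",R[:2,2].round(4),"tool-d",d.round(4),"F",o["ft_force"].round(2),"T",o["torque"].round(2),"t",o["clock"],"g",round(o["grip_width"],3))
    return d
def inyaw(d,yaw):
    a=np.radians(yaw);return np.round([d[0]*np.cos(a)+d[1]*np.sin(a),d[0]*np.sin(a)-d[1]*np.cos(a),-d[2]],4)
E
python3 - <<'E'
from h import *
print(ray("scene",257.2,194.9,.062))
p=manip.get_obs()["position"];w=np.array([.5,-.2,.29])
print(inyaw(w-p,-9.5),inyaw(np.array([.557,.25,.2])-w,-9.5)); print(manip.get_obs()["joint_pos"])
E
```

```text
[ 0.52988021 -0.12917854  0.062     ]
[ 0.1956 -0.4153 -0.0594] [-0.0181 -0.4532  0.09  ]
[ 1.15636967  0.33274949 -0.06470021  1.46086743  0.02156592  1.34987826
 -0.08851053]
```

move_arm:
  deltas:
    - [0,0,-0.015,0,0,8,1]
    - [0,0,-0.015,0,0,8,1]
    - [0,0,-0.015,0,0,8,1]
    - [0,0,-0.015,0,0,8,1]
  force: 40

```text
clock: 0.6
position: [0.2386, -0.5774, 0.2913]
ee_rot: [0.996, -0.086, -0.0, -0.0]
ft_force: [-0.1, 0.7, 0.8]
grip_width: 0.999
```

move_arm:
  deltas:
    - [0.0195,-0.0415,0,0,0,0,1]
    - [0.0195,-0.0415,0,0,0,0,1]
    - [0.0195,-0.0415,0,0,0,0,1]
    - [0.0195,-0.0415,0,0,0,0,1]
    - [0.0195,-0.0415,0,0,0,0,1]
    - [0.0195,-0.0415,0,0,0,0,1]
    - [0.0195,-0.0415,0,0,0,0,1]
    - [0.0195,-0.0415,0,0,0,0,1]
    - [0.0195,-0.0415,0,0,0,0,1]
    - [0.0195,-0.0415,0,0,0,0,1]

```text
clock: 1.85
position: [0.5003, -0.1995, 0.2911]
ee_rot: [0.997, -0.083, -0.0, 0.0]
ft_force: [0.4, -0.6, -0.1]
grip_width: 0.999
```

move_arm:
  deltas:
    - [-0.0018,-0.0453,0,0,0,0,1]
    - [-0.0018,-0.0453,0,0,0,0,1]
    - [-0.0018,-0.0453,0,0,0,0,1]
    - [-0.0018,-0.0453,0,0,0,0,1]
    - [-0.0018,-0.0453,0,0,0,0,1]
    - [-0.0018,-0.0453,0,0,0,0,1]
    - [-0.0018,-0.0453,0,0,0,0,1]
    - [-0.0018,-0.0453,0.02,0,0,0,1]
    - [-0.0018,-0.0453,0.035,0,0,0,1]
    - [-0.0018,-0.0453,0.035,0,0,0,1]

```text
clock: 3.1
position: [0.5574, 0.2501, 0.2001]
ee_rot: [0.997, -0.084, 0.0, 0.0]
ft_force: [0.6, 0.7, -0.4]
grip_width: 1.0
```

Run:
```python
from h import *
import cv2
todo([.557,.25,.081]);print(manip.get_obs()["joint_pos"].round(2))
for n in ("scene","top"):
    p,d=viewer.camera(n); np.savez(f"pics/{n}1.npz",p=p)
    x,y=(310,160) if n=="scene" else (120,160)
    cv2.imwrite(f"pics/{n}1.png",cv2.resize(p[y:y+110,x:x+130,::-1],(780,660)[:2],interpolation=cv2.INTER_CUBIC)[:600])
```

```text
pos [0.5574 0.2501 0.2001] yaw -9.58 tilt [ 0.0002 -0.0002] tool-d [-4.000e-04  1.000e-04  1.191e-01] F [ 0.61  0.72 -0.39] T [-0.03 -0.03  0.  ] t 3.1 g 1.0
[-0.    0.39 -0.63  1.52  0.23  1.31 -2.4 ]
```

View pics/scene1.png

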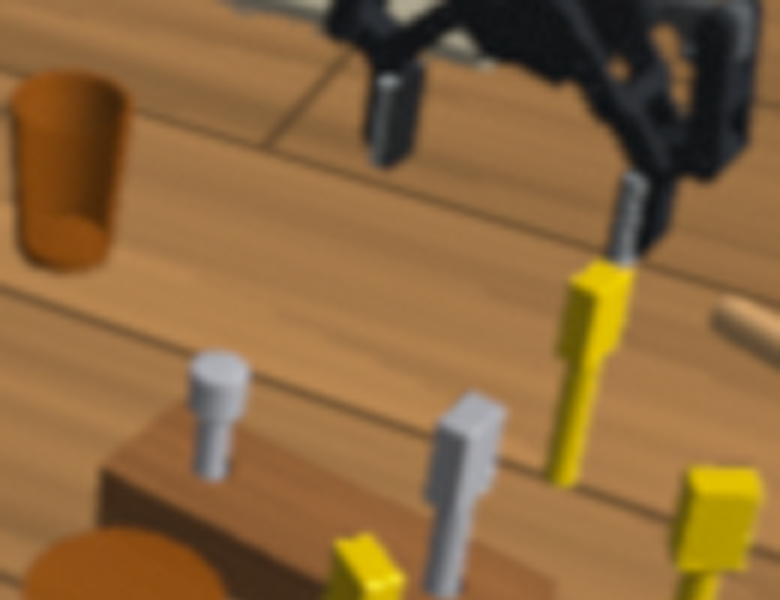

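The jaws straddle the pin and the yellow look-alikes are clear, so I'll descend and grip.

move_arm:
  deltas:
    - [0,0,0.03,0,0,0,1]
    - [0,0,0.03,0,0,0,1]
    - [0,0,0.03,0,0,0,1]
    - [0,0,0.019,0,0,0,1]
    - [0,0,0.01,0,0,0,1]
    - [0,0,0,0,0,0,0]
    - [0,0,0,0,0,0,-0.3]
  force: 40

```text
clock: 4.08
position: [0.5578, 0.2493, 0.0834]
ee_rot: [0.997, -0.083, 0.001, -0.0]
ft_force: [-0.6, -0.0, 0.4]
grip_width: 0.604
```

move_arm:
  deltas:
    - [0,0,0,0,0,0,-1]
    - [0,0,0,0,0,0,-1]
    - [0,0,0,0,0,0,-1]
    - [0,0,0,0,0,0,-1]
    - [0,0,0,0,0,0,-1]
    - [0,0,0,0,0,0,-1]
  force: 40

```text
clock: 4.82
position: [0.5577, 0.2491, 0.0829]
ee_rot: [0.997, -0.083, 0.0, -0.0]
ft_force: [0.2, 0.4, 5.6]
grip_width: 0.176
```

Run:
```python
from h import *
import cv2
todo([.557,.25,.081]);
n="scene"
p,d=viewer.camera(n); x,y=(310,160)
cv2.imwrite(f"pics/{n}2.png",cv2.resize(p[y:y+100,x:x+130,::-1],(780,600),interpolation=cv2.INTER_CUBIC))
```

```text
pos [0.5577 0.2491 0.0829] yaw -9.55 tilt [0.001  0.0002] tool-d [-0.0008 -0.0008  0.0019] F [0.24 0.36 5.57] T [-0.13  0.14  0.01] t 4.825 g 0.176
```

View pics/scene2.png

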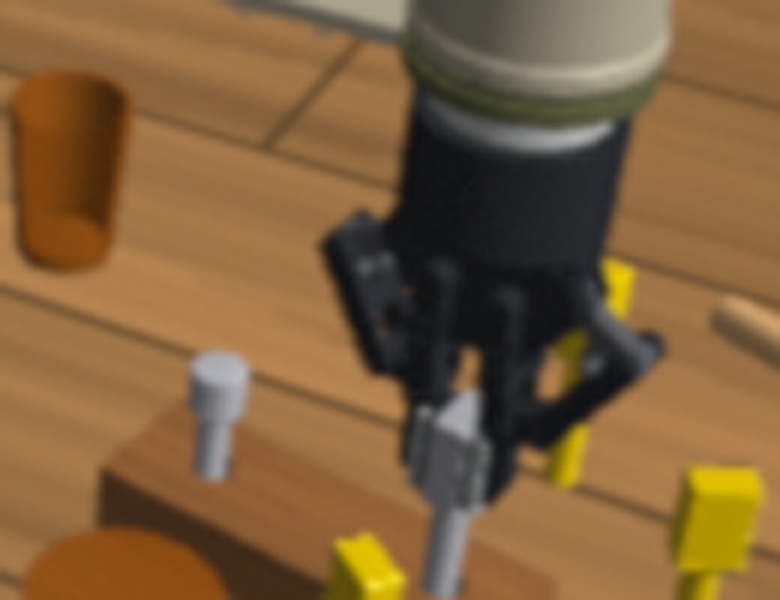

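Gripped: the opening is about 15 mm. Next I'll raise the grip force and lift.

move_arm:
  deltas:
    - [0,0,0,0,0,0,-1]
    - [0,0,-0.01,0,0,0,-1]
    - [0,0,-0.02,0,0,0,-1]
    - [0,0,-0.03,0,0,0,-1]
    - [0,0,-0.03,0,0,0,-1]
    - [0,0,0,0,0,0,-1]
  force: 70

```text
clock: 5.62
position: [0.5584, 0.2498, 0.1758]
ee_rot: [0.997, -0.083, 0.002, -0.001]
ft_force: [0.1, -0.0, -1.8]
grip_width: 0.177
```

Run:
```python
from h import *
import cv2
o=manip.get_obs();todo([.530,-.129,.171])
print(inyaw(np.array([.530,-.129,.171])-o["position"],-9.5))
n="scene"
p,d=viewer.camera(n); x,y=(330,140)
cv2.imwrite(f"pics/{n}3.png",cv2.resize(p[y:y+100,x:x+130,::-1],(780,600),interpolation=cv2.INTER_CUBIC))
P=o["position"]
for dz in (.039,-.071): 
    u,v,_=proj(n,P+[0,0,dz]); print((u-x+.5)*6-.5,(v-y+.5)*6-.5)
```

```text
pos [0.5584 0.2498 0.1758] yaw -9.55 tilt [0.0047 0.0018] tool-d [0.0348 0.3783 0.004 ] F [ 0.1  -0.05 -1.83] T [ 0.03 -0.03 -0.02] t 5.625 g 0.177
[0.0345 0.3783 0.0048]
386.4652653515918 322.1458162505431
343.0338449428323 564.6810565189603
```

View pics/scene3.png

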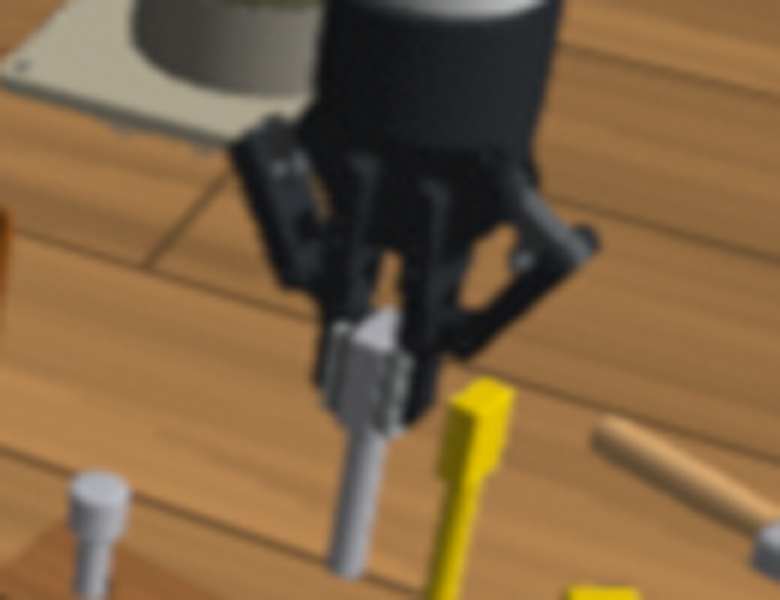

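The foot is at (346,567) against a predicted (343,565), so the pin hangs straight and centred within about 1.5 mm. Now I'll carry it to above the collar.

move_arm:
  deltas:
    - [0.002,0.025,0,0,0,0,-1]
    - [0.004,0.044,0,0,0,0,-1]
    - [0.004,0.044,0,0,0,0,-1]
    - [0.004,0.044,0,0,0,0,-1]
    - [0.004,0.044,0,0,0,0,-1]
    - [0.004,0.044,0,0,0,0,-1]
    - [0.004,0.044,0,0,0,0,-1]
    - [0.004,0.044,0,0,0,0,-1]
    - [0.0045,0.045,0,0,0,0,-1]
    - [0,0,0,0,0,0,-1]

```text
clock: 6.92
position: [0.527, -0.134, 0.1711]
ee_rot: [0.996, -0.087, -0.001, 0.001]
ft_force: [0.2, 0.5, -1.3]
grip_width: 0.176
```

move_arm:
  deltas:
    - [0,0,0,0,0,0,-1]
    - [0,0,0,0,0,0,-1]

```text
clock: 7.18
position: [0.5285, -0.1281, 0.172]
ee_rot: [0.997, -0.082, -0.0, -0.0]
ft_force: [-0.2, -0.6, -1.6]
grip_width: 0.176
```

Run:
```python
from h import *
import cv2
o=manip.get_obs();todo([.530,-.129,.14]);print(o["joint_pos"].round(2))
P=o["position"]
for n,x,y in(("scene",210,110),("top",270,180)):
    p,d=viewer.camera(n)
    cv2.imwrite(f"pics/{n}4.png",cv2.resize(p[y:y+100,x:x+130,::-1],(780,600),interpolation=cv2.INTER_CUBIC))
    for dz in (.039,-.071): 
        u,v,_=proj(n,P+[0,0,dz]); print(n,(u-x+.5)*6-.5,(v-y+.5)*6-.5)
```

```text
pos [ 0.5285 -0.1281  0.172 ] yaw -9.43 tilt [-0.0005  0.0004] tool-d [0.0016 0.0006 0.032 ] F [-0.22 -0.59 -1.6 ] T [0.02 0.02 0.01] t 7.175 g 0.176
[ 0.56  0.23 -0.46  1.74  0.11  1.2  -1.67]
scene 273.19088833512967 220.6412141799786
scene 285.2667089696931 439.50032389524114
top 359.44989062232423 299.5812023039502
top 327.3145974602236 316.73050002565316
```

View pics/scene4.png

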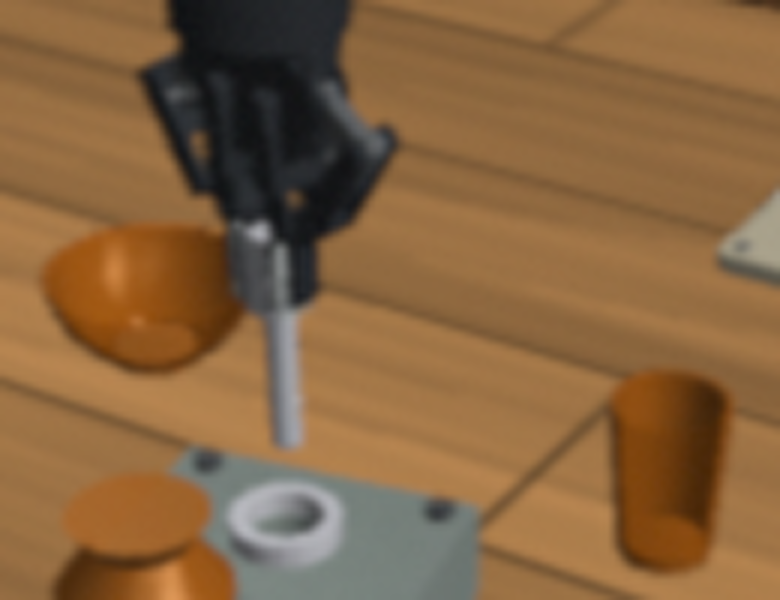

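View pics/top4.png

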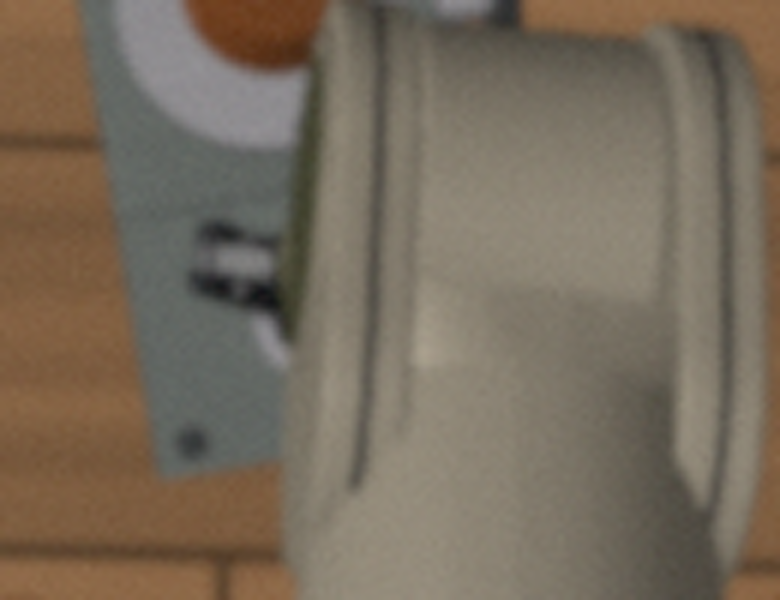

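Run:
```python
from h import *
print(ray("scene",210+289.5/6-.5,110+440/6-.5,.101),ray("scene",210+287/6-.5,110+512/6-.5,.062))
```

```text
[ 0.52764226 -0.12670717  0.101     ] [ 0.52941871 -0.12905032  0.062     ]
```

move_arm:
  deltas:
    - [0.0025,0.002,0.01,0,0,0,-1]
    - [0,0,0.015,0,0,0,-1]
    - [0,0,0.012,0,0,0,-1]
    - [0,0,0.01,0,0,0,-1]
    - [0,0,0.008,0,0,0,-1]
    - [0,0,0.006,0,0,0,-1]
    - [0,0,0,0,0,0,-1]

```text
clock: 8.15
position: [0.5305, -0.1319, 0.111]
ee_rot: [0.997, -0.083, -0.0, -0.0]
ft_force: [-0.6, -0.5, -0.6]
grip_width: 0.176
```

Run:
```python
from h import *
import cv2
o=manip.get_obs();todo([.531,-.130,.103])
p,d=viewer.camera("scene"); x,y=(210,130)
cv2.imwrite(f"pics/scene5.png",cv2.resize(p[y:y+75,x:x+97,::-1],(776,600),interpolation=cv2.INTER_CUBIC))
```

```text
pos [ 0.5305 -0.1319  0.111 ] yaw -9.55 tilt [-0.0004  0.0001] tool-d [ 0.0001 -0.0019  0.008 ] F [-0.59 -0.49 -0.63] T [-0.03 -0.03  0.  ] t 8.15 g 0.176
```

View pics/scene5.png

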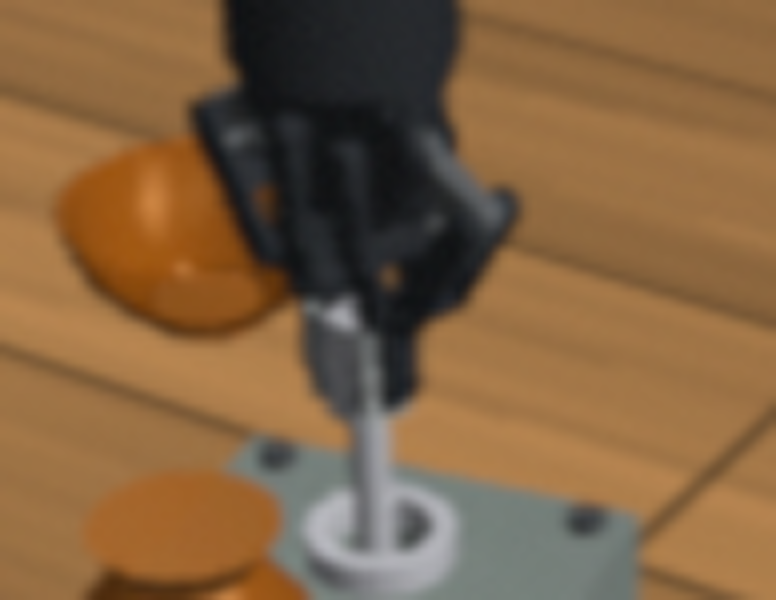

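The pin is inside the collar, with the shank at (374,530) inside the mouth ring. Now I'll lower it gently to find the floor.

move_arm:
  deltas:
    - [0,0,0.003,0,0,0,-1]
    - [0,0,0.002,0,0,0,-1]
    - [0,0,0,0,0,0,-1]

```text
clock: 8.57
position: [0.5306, -0.1319, 0.1062]
ee_rot: [0.997, -0.083, -0.0, 0.0]
ft_force: [-0.4, 0.4, -1.1]
grip_width: 0.175
```

move_arm:
  deltas:
    - [0,0,0.001,0,0,0,-1]
    - [0,0,0.001,0,0,0,-1]

```text
clock: 8.82
position: [0.531, -0.132, 0.1047]
ee_rot: [0.997, -0.083, 0.0, 0.0]
ft_force: [-1.8, 0.3, 6.9]
grip_width: 0.176
```

Floor contact: 6.9 N at TCP z = 0.1047. I'll re-centre, then feel along a ring of about 4.5 mm radius in short calls.

move_arm:
  deltas:
    - [0,-0.0008,0,0,0,0,-1]
    - [0,-0.0008,0,0,0,0,-1]
    - [0.001,0,0,0,0,0,-1]

```text
clock: 9.2
position: [0.5317, -0.1311, 0.1046]
ee_rot: [0.997, -0.084, -0.0, 0.0]
ft_force: [-4.0, -3.8, 7.4]
grip_width: 0.176
```

move_arm:
  deltas:
    - [0.001,0,0,0,0,0,-1]
    - [0.001,0,0,0,0,0,-1]
    - [0.0015,0,0,0,0,0,-1]
    - [0,0,0,0,0,0,-1]

```text
clock: 9.7
position: [0.5354, -0.1307, 0.1039]
ee_rot: [0.997, -0.083, -0.0, -0.0]
ft_force: [0.1, -1.9, -2.1]
grip_width: 0.177
```

The force fell back to just the pin's weight and z dropped, so the foot is over the hole. I'll lower further and check the lateral forces.

move_arm:
  deltas:
    - [0,0,0.001,0,0,0,-1]
    - [0,0,0,0,0,0,-1]

```text
clock: 9.95
position: [0.5353, -0.1309, 0.103]
ee_rot: [0.997, -0.083, -0.0, -0.0]
ft_force: [0.5, 0.4, -1.7]
grip_width: 0.18
```

```bash
python3 -c "
from h import *
todo([.53,-.13,.083])"
```

```text
pos [ 0.5353 -0.1309  0.103 ] yaw -9.54 tilt [-0.0001  0.0003] tool-d [-0.0054  0.      0.02  ] F [ 0.48  0.36 -1.65] T [-0.03  0.01 -0.05] t 9.95 g 0.18
```

move_arm:
  deltas:
    - [0,0,0.001,0,0,0,-1]
    - [0,0,0,0,0,0,-1]

```text
clock: 10.2
position: [0.5353, -0.131, 0.1022]
ee_rot: [0.997, -0.083, -0.0, -0.0]
ft_force: [-0.4, -0.5, -1.9]
grip_width: 0.181
```

```bash
python3 -c "
from h import *
todo([.53,-.13,.083])"
```

```text
pos [ 0.5353 -0.131   0.1022] yaw -9.55 tilt [-0.0001  0.0001] tool-d [-0.0054 -0.0001  0.0192] F [-0.36 -0.5  -1.92] T [-0.03  0.05 -0.01] t 10.2 g 0.181
```

move_arm:
  deltas:
    - [0,0,0.001,0,0,0,-1]
    - [0,0,0.001,0,0,0,-1]
    - [0,0,0,0,0,0,-1]

```text
clock: 10.58
position: [0.5354, -0.1311, 0.1002]
ee_rot: [0.997, -0.083, -0.0, 0.0]
ft_force: [-0.8, 0.0, -1.5]
grip_width: 0.18
```

Run:
```python
from h import *
import cv2
o=manip.get_obs();todo([.531,-.130,.083])
p,d=viewer.camera("scene"); x,y=(210,130)
cv2.imwrite(f"pics/scene6.png",cv2.resize(p[y:y+75,x:x+97,::-1],(776,600),interpolation=cv2.INTER_CUBIC))
```

```text
pos [ 0.5354 -0.1311  0.1002] yaw -9.55 tilt [-0.0001 -0.0001] tool-d [-0.0045 -0.0004  0.0172] F [-0.8   0.01 -1.51] T [-0.07 -0.07  0.01] t 10.575 g 0.18
```

View pics/scene6.png

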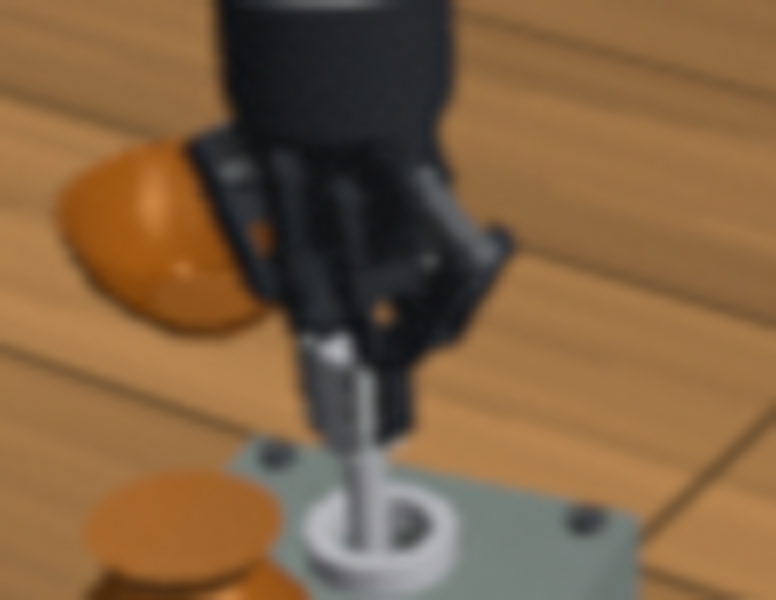

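The foot has gone about 4.5 mm below the floor with no resistance. I'll keep lowering; the bottom is expected at TCP z ≈ 0.085.

move_arm:
  deltas:
    - [0,0,0.001,0,0,0,-1]
    - [0,0,0.001,0,0,0,-1]
    - [0,0,0.001,0,0,0,-1]
    - [0,0,0,0,0,0,-1]

```text
clock: 11.12
position: [0.5353, -0.1312, 0.0972]
ee_rot: [0.997, -0.083, -0.0, 0.0]
ft_force: [0.2, -1.0, -2.4]
grip_width: 0.18
```

move_arm:
  deltas:
    - [0,0,0.001,0,0,0,-1]
    - [0,0,0.001,0,0,0,-1]
    - [0,0,0.001,0,0,0,-1]
    - [0,0,0,0,0,0,-1]

```text
clock: 11.62
position: [0.5354, -0.1312, 0.0942]
ee_rot: [0.997, -0.083, -0.0, 0.0]
ft_force: [0.3, -0.8, -1.9]
grip_width: 0.178
```

```bash
python3 -c "
from h import *
todo([.53,-.13,.083])"
```

```text
pos [ 0.5354 -0.1312  0.0942] yaw -9.55 tilt [-0.0001 -0.0001] tool-d [-0.0055 -0.0002  0.0112] F [ 0.32 -0.79 -1.87] T [-0.23 -0.02 -0.05] t 11.625 g 0.178
```

move_arm:
  deltas:
    - [0,0,0.001,0,0,0,-1]
    - [0,0,0.001,0,0,0,-1]
    - [0,0,0.001,0,0,0,-1]
    - [0,0,0.001,0,0,0,-1]
    - [0,0,0,0,0,0,-1]

```text
clock: 12.25
position: [0.5353, -0.1311, 0.0902]
ee_rot: [0.997, -0.083, -0.0, 0.0]
ft_force: [-0.6, -0.9, -1.7]
grip_width: 0.176
```

move_arm:
  deltas:
    - [0,0,0.001,0,0,0,-1]
    - [0,0,0.001,0,0,0,-1]
    - [0,0,0.001,0,0,0,-1]
    - [0,0,0.001,0,0,0,-1]
    - [0,0,0,0,0,0,-1]

```text
clock: 12.88
position: [0.5353, -0.1311, 0.0862]
ee_rot: [0.997, -0.083, -0.0, 0.0]
ft_force: [0.7, -0.4, -3.0]
grip_width: 0.186
```

```bash
python3 -c "
from h import *
todo([.53,-.13,.083])"
```

```text
pos [ 0.5353 -0.1311  0.0862] yaw -9.55 tilt [-0.0001 -0.    ] tool-d [-0.0054 -0.0002  0.0032] F [ 0.68 -0.41 -3.04] T [-0.33 -0.03  0.04] t 12.875 g 0.186
```

move_arm:
  deltas:
    - [0,0,0.0007,0,0,0,-1]
    - [0,0,0.0007,0,0,0,-1]
    - [0,0,0,0,0,0,-1]

```text
clock: 13.25
position: [0.5354, -0.1311, 0.085]
ee_rot: [0.997, -0.083, 0.0, 0.0]
ft_force: [0.2, -1.7, -1.4]
grip_width: 0.183
```

move_arm:
  deltas:
    - [0,0,0.0005,0,0,0,-1]
    - [0,0,0,0,0,0,-1]

```text
clock: 13.5
position: [0.5356, -0.1311, 0.0849]
ee_rot: [0.997, -0.083, 0.0, 0.0]
ft_force: [-1.6, -0.7, 5.6]
grip_width: 0.176
```

Run:
```python
from h import *
import cv2
o=manip.get_obs();todo([.531,-.130,.083])
p,d=viewer.camera("scene"); x,y=(210,130)
cv2.imwrite(f"pics/scene7.png",cv2.resize(p[y:y+75,x:x+97,::-1],(776,600),interpolation=cv2.INTER_CUBIC))
```

```text
pos [ 0.5356 -0.1311  0.0849] yaw -9.55 tilt [ 0.0004 -0.0003] tool-d [-0.0047 -0.0003  0.0019] F [-1.56 -0.68  5.65] T [-0.12  0.51 -0.02] t 13.5 g 0.176
```

View pics/scene7.png

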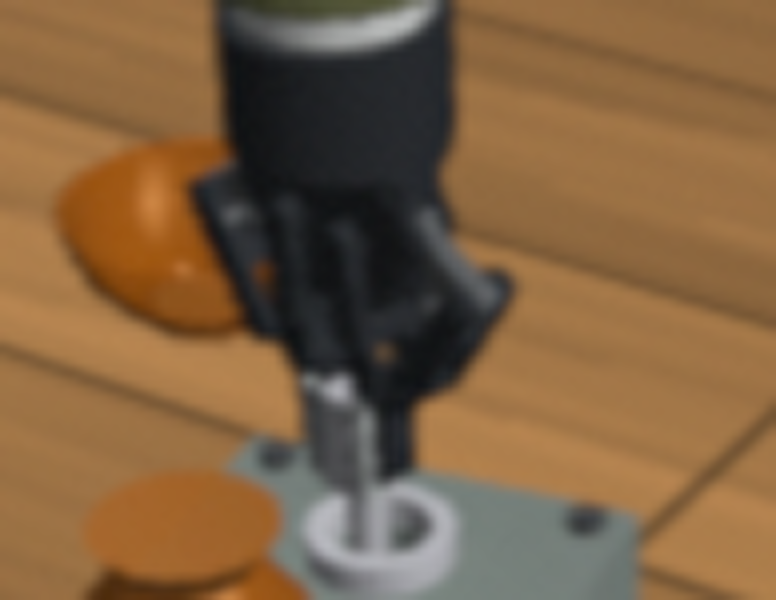

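Resistance at TCP z = 0.0849, about 20 mm below the floor contact, so the pin is home. I'll unload, release and retreat straight up.

move_arm:
  deltas:
    - [0,0,-0.0005,0,0,0,-1]
    - [0,0,0,0,0,0,-0.5]
    - [0,0,0,0,0,0,-0.2]
    - [0,0,0,0,0,0,0.2]
    - [0,0,0,0,0,0,0.2]
    - [0,0,0,0,0,0,0.2]
  force: 20

```text
clock: 14.3
position: [0.5354, -0.1311, 0.0849]
ee_rot: [0.997, -0.083, 0.0, 0.0]
ft_force: [-0.9, 0.5, 0.3]
grip_width: 0.602
```

move_arm:
  deltas:
    - [0,0,-0.01,0,0,0,0.2]
    - [0,0,-0.02,0,0,0,0.2]
    - [0,0,-0.03,0,0,0,0.2]
    - [0,0,-0.04,0,0,0,0.2]
    - [0,0,-0.04,0,0,0,0.2]
    - [0,0,-0.04,0,0,0,0.2]
    - [0,0,-0.02,0,0,0,0.2]

```text
clock: 15.18
position: [0.536, -0.131, 0.2883]
ee_rot: [0.997, -0.083, 0.002, 0.0]
ft_force: [0.1, -0.4, -0.5]
grip_width: 0.599
```

move_arm:
  deltas:
    - [-0.02,0.04,0,0,0,0,0.2]
    - [-0.02,0.05,0,0,0,0,0.2]
    - [-0.02,0.05,0,0,0,0,0.2]
    - [-0.02,0.05,0,0,0,0,0.2]
    - [0,0,0,0,0,0,0.2]

```text
clock: 15.8
position: [0.4222, -0.3092, 0.2856]
ee_rot: [0.996, -0.087, -0.0, 0.001]
ft_force: [0.5, 0.6, 0.1]
grip_width: 0.597
```

Run:
```python
from h import *
import cv2
todo([.531,-.130,.083])
x,y=(210,130)
p,d=viewer.camera("scene"); cv2.imwrite("pics/scene8full.png",p[:,:,::-1])
cv2.imwrite(f"pics/scene8.png",cv2.resize(p[y:y+75,x:x+97,::-1],(776,600),interpolation=cv2.INTER_CUBIC))
X=np.array([.5347,-.1297,0])
for z in (.122,.082,.062):
    u,v,_=proj("scene",X+[0,0,z]);print((u-x+.5)*8-.5,(v-y+.5)*8-.5)
p,d=viewer.camera("top");cv2.imwrite("pics/top8full.png",p[:,:,::-1])
cv2.imwrite(f"pics/top8.png",cv2.resize(p[200:265,275:365,::-1],(720,520),interpolation=cv2.INTER_CUBIC))
for z in (.122,.082,.062):
    u,v,_=proj("top",X+[0,0,z]);print((u-275+.5)*8-.5,(v-200+.5)*8-.5)
```

```text
pos [ 0.4222 -0.3092  0.2856] yaw -9.97 tilt [-0.0002 -0.0014] tool-d [ 0.0761 -0.1956  0.2023] F [0.5  0.56 0.09] T [ 0.04 -0.06  0.02] t 15.8 g 0.597
363.2083560047629 380.179942149869
369.0484736946189 480.41378611509936
371.8777140203106 528.9719913440915
409.5628324150139 237.74555302493764
395.4115395033232 245.97554188104664
388.73254266786944 249.8598561884953
```

View pics/scene8.png

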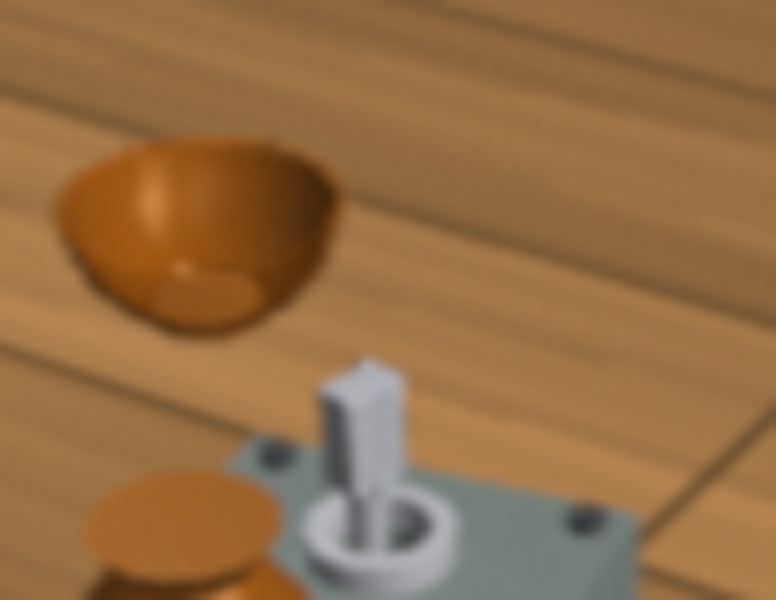

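View pics/top8.png

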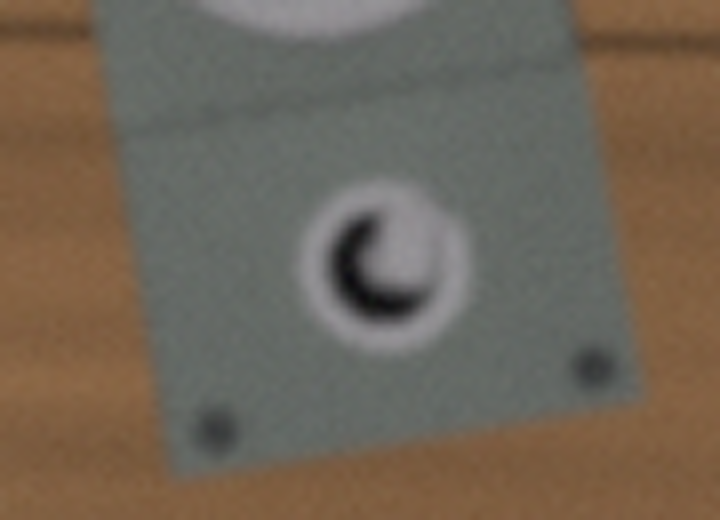

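View pics/scene8full.png

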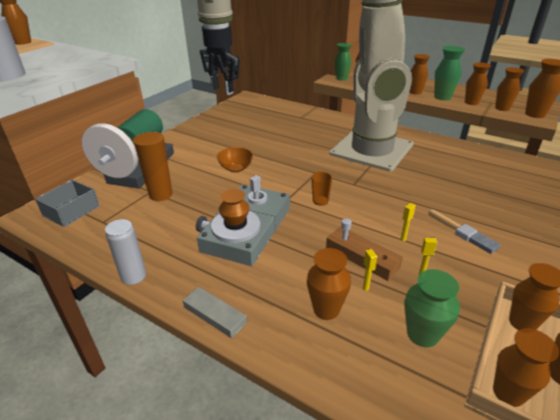

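The pin head's top is at (364,378) against a predicted (363,380) for a pin fully home, with the same agreement in the top view at (405,240) against (410,238). It's upright, and the glassware and spare are unmoved. I'll hand in once the arm has settled.

move_arm:
  deltas:
    - [0,0,0,0,0,0,0.2]
    - [0,0,0,0,0,0,0.2]
    - [0,0,0,0,0,0,0.2]
    - [0,0,0,0,0,0,0.2]

```text
clock: 16.4
position: [0.4251, -0.305, 0.2849]
ee_rot: [0.997, -0.083, 0.0, 0.0]
ft_force: [0.4, 0.1, -0.8]
grip_width: 0.597
```

```bash
python3 -c "
from workcell import manip
print(manip.hand_in())"
```

```text
the job is handed in; nothing more can be done
None
```

The index pin is fully home in the fixture's blind hole, upright and released. I handed the job in at 16.4 s with the arm clear.

- **Search:** I gripped the pin by its head, lowered it into the collar and touched the floor. The pin dropped in about 4 mm along +x, and I held it all the way down.
- **Depth:** Bottom contact came at TCP height 0.0849 m against 0.1047 m for the floor, which matches the 20 mm hole depth.
- **Force:** The highest vertical reading on the fixture was about 7.4 N, roughly 9 N with the pin's weight added. I only saw readings at the end of each move, so a brief peak in between could have been missed.
- **Final pictures:** The pin's top is within about 0.6 pixel of where a fully home, upright pin should appear in both cameras. In the scene camera view the spare pin, the glassware and the yellow look-alikes look unmoved.
- **Disagreements:** The two cameras differed by about 4 mm on where the pin stood in the rest, so I aimed midway and it gripped well. The pin then sat about 1.5 mm off-centre in the gripper, which I corrected for over the collar.

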